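# Park the castor dolly in its bay

### The arm

A 7-joint arm with a two-finger parallel gripper is mounted at the origin on the work surface. World frame = base frame: x ahead of the robot, y to its left, z up, the work surface at z = 0. Lengths are in m, angles in rad, forces in N, time in s.
With the tool pointing down it reaches from about 0.35 to 0.9 m from the base axis. Payload 8.1 kg.
Tool frame: the origin (TCP) lies at the very end of the fingers, on their centre line; the grasp point (between the pads) lies 19 mm behind it; x points along the fingers, y is the direction in which the jaws open and shut, and the axes are right-handed (so a half turn about x gives the same grasp; the last joint's range is limited). The gripper opens to 92 mm and grips with 3 to 60 N. Pads are 19 mm wide; open, the fingers measure 130 mm over their backs; the gripper's body (75 mm by 190 mm) begins 47 mm behind the grasp point.
Start: joints at [-1.423, 0.434, 0.025, 1.573, -0.012, 1.134, -0.075], TCP at [0.155, 0.605, 0.227] pointing down, gripper open.
Joint ranges: [-2.62, 2.62], [-0.44, 2.09], [-1.27, 1.32], [0.08, 2.57], [-1.32, 4.46], [0.12, 2], [-2.74, 2.74]. Speed limits (rad/s): [2.22, 2.22, 3.01, 3.01, 3.14, 3.14, 3.14].

### API

Orientations are given as a rotation vector (axis times angle).
In Python, from cell import arm gives the robot as it stands.
- The arm moves only by the tool servo_tool, never from a script. Its argument "plan" is a list of rows, each a list of 2 entries, a list of its own where there are three numbers: the shift along the world's x, y, z in cm, then the turn, a rotation vector about the world's x, y, z in degrees. A call has 1 to 12 rows; each row is the pose to reach, as a shift and turn from the pose measured when the call began; what a row does not reach only later rows make up. A row lasts 1/10 s, in which the tool goes at most 50 mm and 8.59 degrees, less where a joint would pass 70% of its speed; a pose out of reach is approached as far as the arm can. A call with a gripper value outside its range is refused whole. "grip" is the opening, from 0 (shut) to 1 (fully open), set as the call begins (left out, the last holds). The fingers move at their own pace and stop on an object; "squeeze" is the grip in N (left out, the last holds). Time passes only in rows, so rows that repeat a pose let the fingers close. It gives the time, the measured TCP pose, the force and the opening at its end, in the units of the state.
- arm.observe(): the state, without advancing time (a new reading comes with each control period).
- arm.get_image(name): name is "scene" or "top" or "wrist"; returns a dict with "frame" (480x640x3 uint8, blue, green, red), "fx", "fy", "cx", "cy" (pixels), "position" and "rotation" of the camera in the world. Camera axes: x right, y down, z forward; pixel columns grow to the right and rows downward; lengths in m; the calibration is good to about 2 mm. The wrist camera is an equidistant fisheye: a pixel r from the principal point sees the ray r / f radians off the axis. A picture is of the moment at which its call begins. There is no depth.
- arm.sign_off(): hands the job in, once; it reports no verdict.
Trained networks look in a picture, given as the dict that the camera call returned (one of the last four; its "shot" number tells which), for a name from the list of things; names that differ only in an ending like _2 or _b are one class to them, and where a whole thing is asked for, a point or a joint stands for the part that bears it (a point fixed in the world has none). Each returns a list of dicts, best first, with "score" (0 to 1); they miss things now and then, are a little off and sometimes report something else, mostly with a low value. They report only what shows in the picture. A call takes as long as a camera call. They do not tell look-alikes from the thing itself.
- arm.search_frame(picture, query): "at" ([column, row] in pixels, amid what is visible of it).
- arm.trace(picture, query): "pixels" (480x640 bool, what is visible of it) and "at" ([column, row] in pixels, amid what is visible of it).
The state is a dict: "clock": time; "joints": joint angles; "dq": joint speeds; "joint_efforts": joint torques, N m; "position": TCP position; "ee_rot": TCP orientation; "force": force on the tool from outside, world axes, zero at the start; "ft_torque": the same for the moment, N m; "width": opening from 0.0 (shut) to 1.0 (fully open).
Only numpy, scipy, OpenCV 4.12 (cv2) and the standard library are available. Lean on these libraries where they do the work, as an engineer would, in place of code of your own. Each camera call takes 0.05 s, during which the arm holds its last target.

### The job

Push the little bench dolly, with the buffing wheel on it, forward by its handle until all four castors trail straight behind, before its front reaches the bay; then steer it in between the rails up to the stop. Press it home against the stop with a light, steady push of about 10 newtons for a second (under 5 does not seat it, and it must never bear on the rails or stop with 20 or more), then let go and leave it there, square, holding the stop's plunger pushed in. Keep its wheels on the bench, keep the buffing wheel lying on the deck, and leave the tin, hammer and jar alone.

Things in the scene. Friction and masses are not known exactly. Their poses are not given: they have to be found in the camera images.
- dolly: Bench dolly, four swivel castors, about 0.66 kg, rolls with under 2 N. Origin on the bench under its middle; x to its front (away from the handle), y left, z up. Two dark cross bars 20 x 116 x 10 mm at x = -58 and +58 mm, 32-42 mm high, ends at y = +-58 mm; front face x = +68. On them a plywood tray 114 x 76 mm (x -50 to +64), floor 45 mm, lips 56 mm high. Origin height stays 0 while it rolls.
- handle (a point): Middle of the push handle: wooden bar 84 mm long (along dolly y), 14 mm thick (along dolly x), 18 mm high, its middle 103 mm above the bench at dolly x = -58 mm, y = 0, on two 10 mm steel posts at y = +-34 mm. Can be pinched from above between the posts, fingers closing along dolly x.
- nose (a point): Middle of the front face of the front cross bar (dolly x = +68 mm, y = 0), 37 mm above the bench. This face meets the plunger, then the stop.
- axle_fl (a point): Wheel axle of the front left castor (wheel 26 mm across, 10 wide), 13 mm high. It swivels freely all round a pivot at dolly x = +58, y = +44 mm, 16 mm from the axle. Trailing straight: dolly x = +42 mm, reached after some 50 mm of forward push. Standing sideways it sticks out and can catch a rail.
- axle_fr (a point): Wheel axle of the front right castor (wheel 26 mm across, 10 wide), 13 mm high. It swivels freely all round a pivot at dolly x = +58, y = -44 mm, 16 mm from the axle. Trailing straight: dolly x = +42 mm, reached after some 50 mm of forward push. Standing sideways it sticks out and can catch a rail.
- axle_rl (a point): Wheel axle of the rear left castor (wheel 26 mm across, 10 wide), 13 mm high. It swivels freely all round a pivot at dolly x = -58, y = +44 mm, 16 mm from the axle. Trailing straight: dolly x = -74 mm, reached after some 50 mm of forward push. Standing sideways it sticks out and can catch a rail.
- axle_rr (a point): Wheel axle of the rear right castor (wheel 26 mm across, 10 wide), 13 mm high. It swivels freely all round a pivot at dolly x = -58, y = -44 mm, 16 mm from the axle. Trailing straight: dolly x = -74 mm, reached after some 50 mm of forward push. Standing sideways it sticks out and can catch a rail.
- buff: Spare buffing wheel, a dark bristle disc 64 mm across and 24 mm thick with a wooden hub, lying loose on the dolly's deck at dolly x about +12 mm. Origin at the centre of its underside; 0.12 to 0.25 kg.
- bay: Parking bay fixed to the bench, x axis the way the dolly drives in. Two aluminium rails 46 mm high, 10 thick, inner faces at y = +-64 mm (6 mm play each side of the dolly), from x = -140 mm (mouth) to +48; flared lead-ins go on to x = -174 mm, about 84 mm off the middle there. Origin on the bench midway between the rails, where the face of the stop nominally lies; its true place differs by up to 15 mm.
- plunger (a joint): Light spring plunger, a 14 mm steel pin, 37 mm high in the middle of the stop's face; value 0 = stands out 6 mm, 0.006 m = pushed in flush; under 0.2 N. The stop is a rigid wooden block 126 mm wide, 50 mm high, with a hard black pad, clamped between the rails with its face anywhere within 15 mm of bay x = 0: feel for it. Past touching, pushing on builds 5 N or more per mm.
- tin: Bystander: tin 64 mm across, 85 mm high, standing. Origin at the centre of its underside.
- hammer: Bystander: hammer 220 mm long lying on the bench. Origin about its middle, x along it.
- jar: Bystander: glass jar 60 mm across, 75 mm high, standing. Origin at the centre of its underside.
Things that resemble listed ones, but are neither listed nor needed, are in the scene too. Of the things like the dolly, leave any that is blue; of the rest the smaller one is meant.

How it is judged:
On the way, in this order (a step that is already met when the one before it is completed fails the run):
1. all four castors trail behind their pivots within 25 degrees while the dolly's front is still outside the bay's rails (x of each of axle_fl, axle_fr in the frame of dolly below 0.0435 m and x of each of axle_rl, axle_rr in the frame of dolly below -0.0725 m and x of nose in the frame of bay below -0.14 m), for 0.2 s.
2. the dolly, between the rails, is pressed against the stop, plunger all but flush, with 5 N or more for 0.4 s (contact force between dolly and bay above 5 N and value of joint plunger above 0.005 m and x of nose in the frame of bay above -0.02 m), for 0.4 s.
At the end, for the whole second after the job is handed in: The dolly stands released and at rest in the bay, its front within 4 mm of the stop so that it holds the plunger in by 2 mm or more, within 8 mm of the middle, square to within 0.08 rad, upright, its castors trailing within 25 degrees, and the buffing wheel lies flat on the deck (x of each of axle_fl, axle_fr in the frame of dolly below 0.0435 m and x of each of axle_rl, axle_rr in the frame of dolly below -0.0725 m and x of nose in the frame of bay above -0.022 m and value of joint plunger above 0.002 m and y of nose in the frame of bay between -0.008 and 0.008 m and angle between the x axis of dolly and the x axis of bay, either way round below 0.08 rad and angle between dolly's own z axis and vertical below 0.05 rad and linear speed of dolly below 0.01 m/s and z of buff in the frame of dolly between 0.04 and 0.052 m and angle between buff's own z axis and vertical below 0.15 rad and contact force between the fingers and dolly below 0.1 N); the robot touches nothing.
It fails at once if the dolly bears on the bay (rails or stop) with 20 N or more (contact force between dolly and bay above 20 N).
It fails at once if the dolly is lifted off its wheels (10 mm) or tipped (0.15 rad) (height (world z) of dolly above 0.01 m or angle between dolly's own z axis and vertical above 0.15 rad).
It fails at once if a bystander is moved more than 15 mm (distance of any of tin, hammer, jar from where it was at the start of the episode above 0.015 m).
It also fails if it takes over 72 s, if anything falls off the work surface, if the arm or the gripper's body presses on something with over 40 N, if the wrist force passes 120 N, or if a joint passes its speed limit or range.

## Working session

There is one attempt and no reset: what is moved stays moved. The work goes in short steps, Python scripts to look and compute and a tool call to move; the robot and the scene stay as the last step left them, time stands still between calls to the robot, and variables do not carry over. Pictures are saved under pics/ and viewed, and the job is handed in when it is done.

Besides the shell and the picture viewer there is one more tool, called after "Call:" as name(argument=value, ...), one argument or row to a line, values as JSON. servo_tool: Moves the arm, as the interface text tells. Its arguments: {"type":"object","properties":{"plan":{"type":"array","items":{"type":"array"}},"grip":{"type":"number"},"squeeze":{"type":"number"}},"required":["plan"]}

```bash
ls; mkdir -p pics
cat > h.py <<'E'
import numpy as np, cv2
from cell import arm
def px2w(im,p,z):
    # pinhole
    d=np.array([(p[0]-im["cx"])/im["fx"],(p[1]-im["cy"])/im["fy"],1.0])
    R=np.array(im["rotation"]); 
    if R.shape!=(3,3):
        R=cv2.Rodrigues(R.astype(float))[0]
    d=R@d; c=np.array(im["position"])
    return c+d*(z-c[2])/d[2]
def w2px(im,w):
    R=np.array(im["rotation"])
    if R.shape!=(3,3): R=cv2.Rodrigues(R.astype(float))[0]
    q=R.T@(np.array(w)-np.array(im["position"]))
    return np.array([im["cx"]+im["fx"]*q[0]/q[2],im["cy"]+im["fy"]*q[1]/q[2]])
E
python3 - <<'E'
from h import *
s=arm.observe(); print(s)
for n in ["scene","top"]:
    im=arm.get_image(n); cv2.imwrite(f"pics/{n}0.png",im["frame"])
    print(n,{k:im[k] for k in im if k!="frame"})
    for q in ["dolly","handle","bay","buff","tin","hammer","jar","plunger"]:
        print(q,[(np.round(r["at"]).tolist(),round(r["score"],2),np.round(px2w(im,r["at"],0.04),3).tolist()) for r in arm.search_frame(im,q)])
E
```

```text
pics
{'clock': 0.0, 'joints': array([-1.422585  ,  0.43519804,  0.02496153,  1.57410673, -0.01160168,
        1.13396965, -0.07510676]), 'dq': array([-5.07701174e-04, -1.03892464e-03,  2.25899270e-04,  4.96234394e-04,
        1.22939233e-03,  5.86384443e-05, -2.56414637e-05]), 'joint_efforts': array([-1.04550294e-03, -6.67838931e+01,  9.84782986e-01, -3.14468873e+01,
       -6.04772056e-02,  4.25646943e-02,  1.70600160e-04]), 'position': array([0.1550412 , 0.60494113, 0.22595659]), 'ee_rot': array([ 0.19573889,  1.56186793, -0.19815634]), 'force': array([0.62661007, 0.26367344, 0.28663017]), 'ft_torque': array([-0.02650748,  0.00158499, -0.04671768]), 'width': 0.998749619563516}
scene {'fx': 572.3251855064749, 'fy': 572.3251855064749, 'cx': 313.66188802705415, 'cy': 238.01293601296368, 'position': array([1.06792353, 0.74287832, 0.97200777]), 'rotation': array([-0.72294791, -2.58084378,  1.11879187]), 'shot': 1}
dolly [([277.0, 205.0], 0.86, [0.537, -0.257, 0.04]), ([354.0, 161.0], 0.67, [0.257, -0.316, 0.04]), ([229.0, 164.0], 0.56, [0.567, -0.477, 0.04]), ([416.0, 353.0], 0.37, [0.5
[... 588 characters left out ...]
52, 'position': array([ 0.3936287 , -0.07959   ,  1.27878366]), 'rotation': array([-2.17440102,  2.15647895, -0.12316229]), 'shot': 2}
dolly [([431.0, 368.0], 0.67, [0.27, -0.313, 0.04]), ([502.0, 222.0], 0.67, [0.577, -0.47, 0.04]), ([412.0, 247.0], 0.59, [0.521, -0.276, 0.04])]
handle [([426.0, 366.0], 0.97, [0.274, -0.305, 0.04]), ([502.0, 222.0], 0.9, [0.577, -0.468, 0.04]), ([414.0, 249.0], 0.6, [0.517, -0.282, 0.04])]
bay [([148.0, 246.0], 0.67, [0.52, 0.283, 0.04])]
buff [([393.0, 246.0], 0.66, [0.524, -0.237, 0.04])]
tin [([245.0, 123.0], 0.86, [0.789, 0.082, 0.04]), ([392.0, 248.0], 0.44, [0.52, -0.234, 0.04])]
hammer [([334.0, 140.0], 0.78, [0.753, -0.111, 0.04])]
jar []
plunger []
```

View pics/scene0.png

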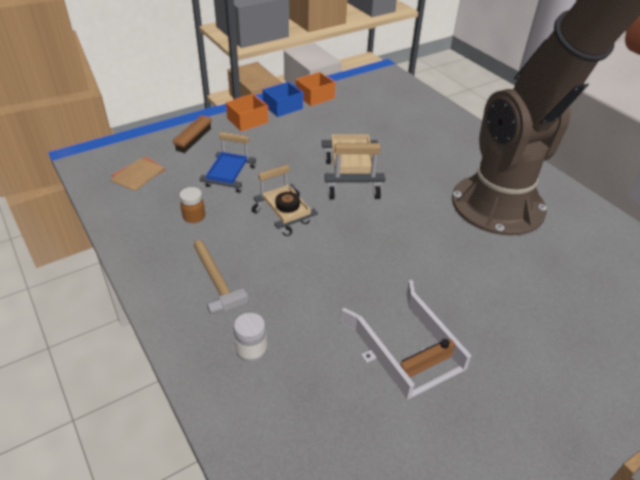

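View pics/top0.png

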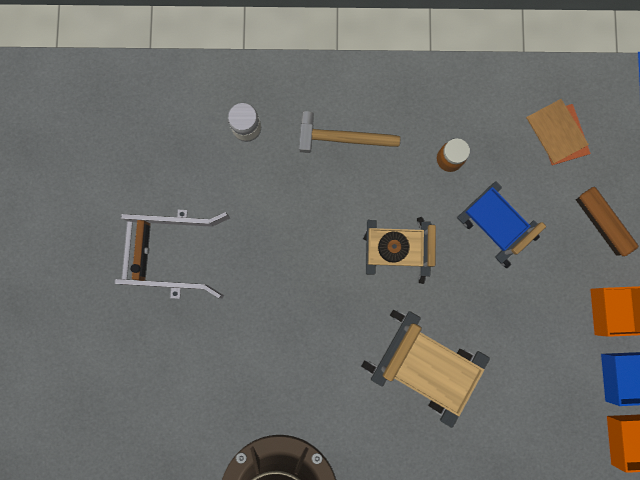

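Run:
```python
import cv2
t=cv2.imread('pics/top0.png')
a=cv2.resize(t[170:310,340:540],None,fx=4,fy=4,interpolation=cv2.INTER_CUBIC); cv2.imwrite('pics/crop1.png',a)
b=cv2.resize(t[170:320,70:240],None,fx=4,fy=4,interpolation=cv2.INTER_CUBIC); cv2.imwrite('pics/crop2.png',b)
```

```text
(no output)
```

View pics/crop1.png

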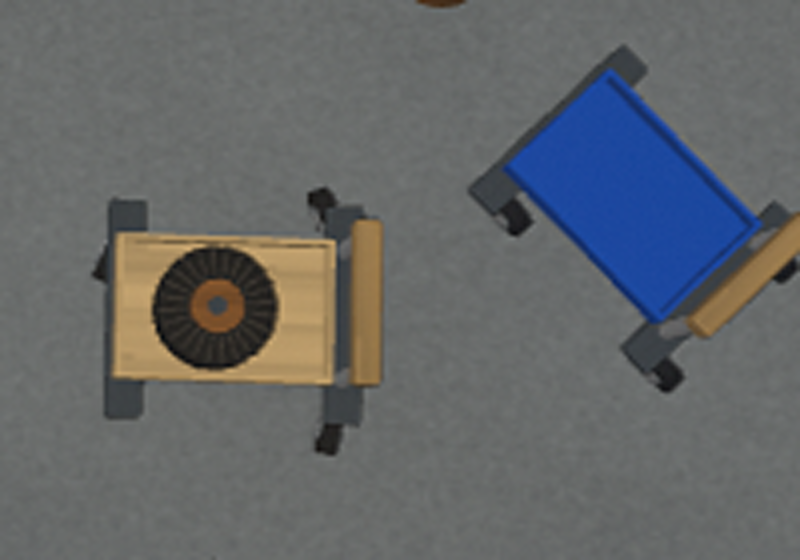

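View pics/crop2.png

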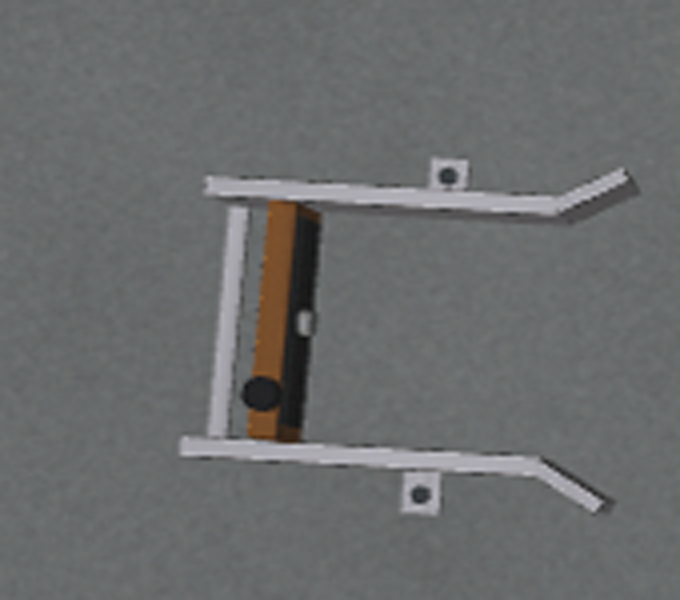

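The dolly look-alikes in the top view are the small plywood one with the buff at (402,247), the blue one at (500,223) and the large plywood one at (430,368). The blue one must be left alone. Of the other two, the smaller at (402,247) is meant: it carries the buffing wheel, and the enlarged crop confirms it. Its handle is at (431,246), and it faces left, towards the bay at (148,246).

Run:
```python
from h import *
im=arm.get_image("top")
c1=lambda u,v:(340+(u-1.5)/4,170+(v-1.5)/4)
c2=lambda u,v:(70+(u-1.5)/4,170+(v-1.5)/4)
P=lambda p,z:np.round(px2w(im,p,z)[:2],4)
print("front bar",[P(c1(*p),.042).tolist() for p in [(108,198),(147,200),(143,418),(105,417)]])
print("handle",[P(c1(*p),.112).tolist() for p in [(355,218),(383,220),(380,386),(352,385)]])
print("tray",[P(c1(*p),.056).tolist() for p in [(116,233),(337,240),(333,384),(113,376)]])
print("buff",P(c1(217,307),.07))
print("railU inner",[P(c2(*p),.046).tolist() for p in [(207,195),(555,215)]], "outer",[P(c2(*p),.046).tolist() for p in [(207,177),(555,198)]],"tip",P(c2(630,175),.046))
print("railL inner",[P(c2(*p),.046).tolist() for p in [(182,437),(540,458)]], "outer",[P(c2(*p),.046).tolist() for p in [(182,455),(535,476)]],"tip",P(c2(605,505),.046))
print("stop top front edge",[P(c2(*p),.05).tolist() for p in [(296,205),(275,437)]])
print("stop black",[P(c2(*p),.05).tolist() for p in [(300,210),(281,428)]],"plunger",P(c2(308,322),.037))
```

```text
front bar [[0.5804, -0.1805], [0.5795, -0.2013], [0.4635, -0.1989], [0.4638, -0.1788]]
handle [[0.5607, -0.2987], [0.5599, -0.3128], [0.4764, -0.3101], [0.4768, -0.2962]]
tray [[0.5597, -0.1836], [0.557, -0.2996], [0.4812, -0.2967], [0.4845, -0.1819]]
buff [ 0.5197 -0.2346]
railU inner [[0.5769, 0.3397], [0.5678, 0.1551]] outer [[0.5866, 0.3401], [0.5769, 0.1554]] tip [0.5896 0.116 ]
railL inner [[0.4488, 0.3469], [0.4393, 0.1592]] outer [[0.4394, 0.3465], [0.4299, 0.1615]] tip [0.4151 0.1245]
stop top front edge [[0.5714, 0.2911], [0.449, 0.297]]
stop black [[0.5688, 0.2889], [0.4537, 0.2941]] plunger [0.5107 0.2861]
```

Run:
```python
from h import *
from scipy.spatial.transform import Rotation as R
s=arm.observe(); print(s["clock"]); M=R.from_rotvec(s["ee_rot"]).as_matrix(); print(np.round(M,3))
# target: x down, y along dolly heading
for h in (1.4,):
  for sg in (1,-1):
    y=sg*np.array([np.sin(np.radians(h)),np.cos(np.radians(h)),0]); x=np.array([0,0,-1.]); z=np.cross(x,y)
    T=np.array([x,y,z]).T
    print(sg,np.round(np.degrees(R.from_matrix(T@M.T).as_rotvec()),2))
print((np.array([.5187,-.3045,.2])-s["position"])*100)
```

```text
0.95
[[-0.     0.248  0.969]
 [ 0.     0.969 -0.248]
 [-1.     0.    -0.   ]]
1 [-0.   -0.   12.97]
-1 [  -0.      0.   -167.03]
[ 36.35783393 -90.994164    -2.6732492 ]
```

Call:
servo_tool(
  plan=[
    [[5,-4,0],[0,0,0]],
    [[9,-7,0],[0,0,2]],
    [[13,-11,0],[0,0,4]],
    [[17,-15,0],[0,0,6]],
    [[20,-19,0],[0,0,8]],
    [[23,-23,0],[0,0,10]],
    [[26,-27,0],[0,0,13]],
    [[28,-31,0],[0,0,13]],
    [[30,-35,0],[0,0,13]],
    [[32,-39,0],[0,0,13]],
    [[33,-43,0],[0,0,13]],
    [[34,-47,0],[0,0,13]],
  ],
  grip=0.5,
)

```text
clock: 2.15
position: [0.496, 0.1326, 0.2269]
ee_rot: [0.02, 1.57, -0.02]
force: [1.3, -0.3, -0.2]
width: 0.501
```

Call:
servo_tool(
  plan=[
    [[0,-4,0],[0,0,0]],
    [[1,-8,0],[0,0,0]],
    [[1,-12,0],[0,0,0]],
    [[1,-16,0],[0,0,0]],
    [[1,-20,0],[0,0,0]],
    [[2,-24,0],[0,0,0]],
    [[2,-28,0],[0,0,0]],
    [[2,-32,0],[0,0,0]],
    [[2,-36,0],[0,0,0]],
    [[2,-40,0],[0,0,0]],
    [[2.3,-43.7,0],[0,0,0]],
    [[2.3,-43.7,0],[0,0,0]],
  ],
)

```text
clock: 3.35
position: [0.5175, -0.3106, 0.2271]
ee_rot: [0.023, 1.57, -0.029]
force: [-0.1, 0.2, 0.2]
width: 0.502
```

Run:
```python
from h import *
from scipy.spatial.transform import Rotation as R
s=arm.observe(); print(s["clock"],s["position"],s["force"],s["joints"]); print(np.round(R.from_rotvec(s["ee_rot"]).as_matrix(),4))
for n in ["wrist","scene"]:
    im=arm.get_image(n); cv2.imwrite(f"pics/{n}1.png",im["frame"])
    print({k:im[k] for k in im if k!="frame"})
    print([(r["at"],r["score"]) for r in arm.search_frame(im,"handle")])
```

```text
3.35 [ 0.51753349 -0.31063092  0.22713884] [-0.14467797  0.24695189  0.22615654] [ 0.16999517  0.40913472  0.39802023  1.65343608 -0.16949839  1.11118889
  2.15178406]
[[ 5.000e-04  3.260e-02  9.995e-01]
 [-3.900e-03  9.995e-01 -3.260e-02]
 [-1.000e+00 -3.800e-03  7.000e-04]]
{'fx': 371.64829954431775, 'fy': 371.64829954431775, 'cx': 315.3676160495051, 'cy': 237.39696303906246, 'position': array([ 0.43276488, -0.30640861,  0.3850533 ]), 'rotation': array([2.08036673, 2.01448387, 0.31574162]), 'shot': 4}
[([353.0, 205.8], 0.77), ([164.8, 263.8], 0.75), ([360.8, 21.2], 0.74)]
{'fx': 572.3251855064749, 'fy': 572.3251855064749, 'cx': 313.66188802705415, 'cy': 238.01293601296368, 'position': array([1.06792353, 0.74287832, 0.97200777]), 'rotation': array([-0.72294791, -2.58084378,  1.11879187]), 'shot': 5}
[([275.0, 210.4], 0.91), ([227.1, 165.2], 0.9), ([351.8, 157.4], 0.74)]
```

View pics/wrist1.png

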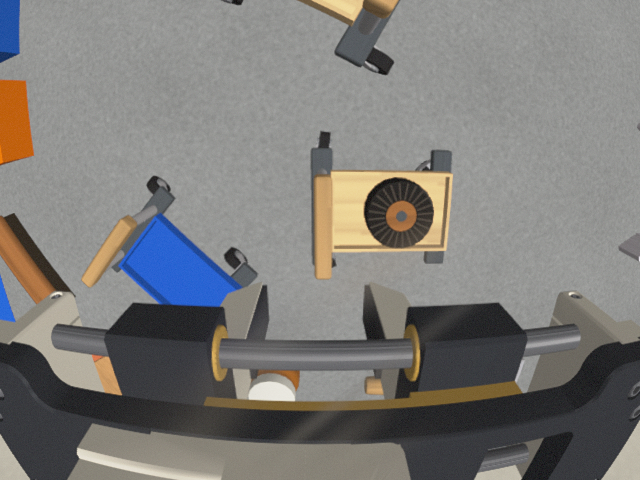

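View pics/scene1.png

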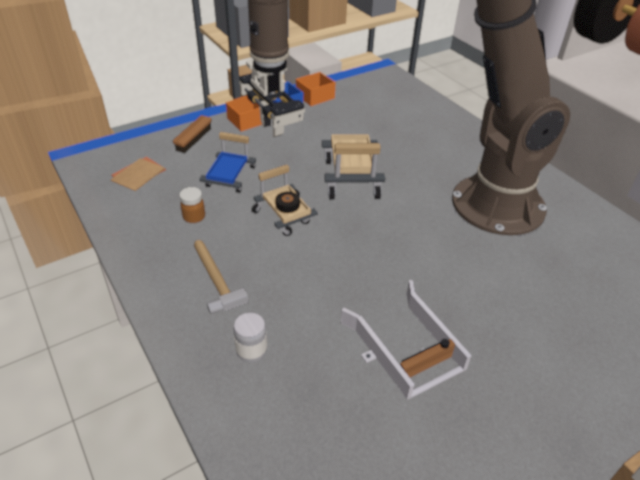

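```bash
cat >> h.py <<'E'
def fe2w(im,p,z):
    v=np.array([p[0]-im["cx"],p[1]-im["cy"]]); r=np.hypot(*v); th=r/im["fx"]
    d=np.array([*(v/r*np.sin(th)),np.cos(th)]); d=cv2.Rodrigues(np.array(im["rotation"]))[0]@d
    c=np.array(im["position"]); return c+d*(z-c[2])/d[2]
def w2fe(im,w):
    q=cv2.Rodrigues(np.array(im["rotation"]))[0].T@(np.array(w)-im["position"]); r=np.hypot(q[0],q[1]); th=np.arctan2(r,q[2])
    return np.array([im["cx"],im["cy"]])+im["fx"]*th*q[:2]/r
E
python3 - <<'E'
from h import *
im=arm.get_image("wrist")
for n,p,z in [("h1",(315,177),.112),("h2",(331,177),.112),("h3",(315,278),.112),("h4",(331,278),.112),("fb far",(450,151),.042),("fb near",(442,263),.042),("buff",(401,216),.07)]: print(n,np.round(fe2w(im,p,z),4))
print(w2fe(im,arm.observe()["position"]))
E
```

```text
h1 [ 0.4763 -0.3013  0.112 ]
h2 [ 0.4766 -0.2895  0.112 ]
h3 [ 0.5576 -0.3033  0.112 ]
h4 [ 0.5579 -0.2904  0.112 ]
fb far [ 0.4623 -0.1717  0.042 ]
fb near [ 0.5772 -0.1723  0.042 ]
buff [ 0.5188 -0.2257  0.07  ]
[314.14663186 303.93499403]
```

Run:
```python
from h import *
for i in range(2):
    im=arm.get_image("wrist"); s=arm.observe(); print(s["clock"],s["position"],s["dq"][0],im["position"])
cv2.imwrite("pics/wrist2.png",cv2.resize(im["frame"][120:300,260:500],None,fx=3,fy=3,interpolation=cv2.INTER_CUBIC))
t=arm.get_image("top"); cv2.imwrite("pics/top2.png",t["frame"])
print(w2px(t,s["position"]))
```

```text
3.65 [ 0.51943354 -0.302746    0.22697277] -0.001969599434194946 [ 0.43456122 -0.3000211   0.3847996 ]
3.7 [ 0.51943376 -0.30294027  0.22704311] 0.0004330357052150511 [ 0.43457834 -0.30002194  0.3848769 ]
[442.84771555 237.87965422]
```

View pics/wrist2.png

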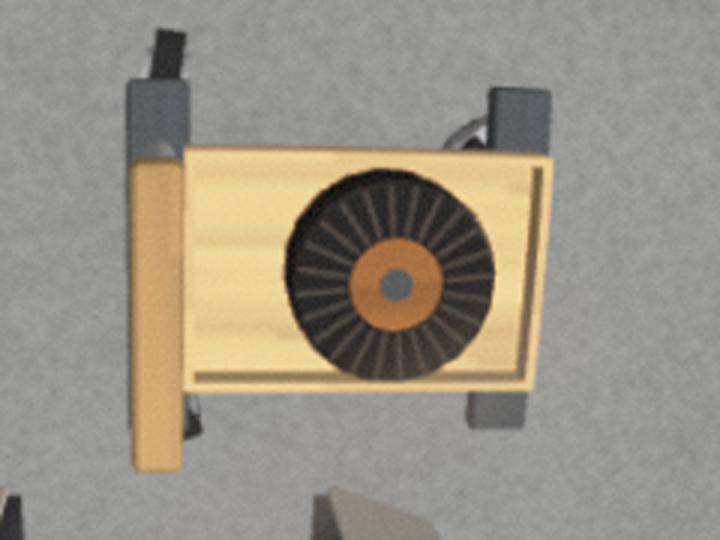

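View pics/top2.png

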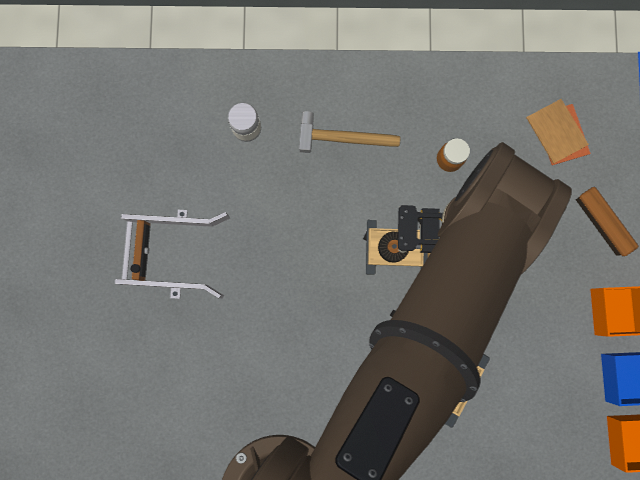

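Run:
```python
from h import *
from scipy.spatial.transform import Rotation as R
im=arm.get_image("wrist")
c=lambda u,v:(260+(u-1)/3,120+(v-1)/3)
q=[fe2w(im,c(*p),.112) for p in [(133,157),(184,157),(133,470),(182,470)]]
print(np.round(q,4),np.round(np.mean(q,0),4))
print(np.round([fe2w(im,c(*p),.042) for p in [(552,90),(525,428),(128,80)]],4), fe2w(im,c(396,284),.07))
s=arm.observe();print(s["clock"],s["position"],np.round(R.from_rotvec(s["ee_rot"]).as_matrix(),4))
```

```text
[[ 0.4726 -0.3095  0.112 ]
 [ 0.4729 -0.297   0.112 ]
 [ 0.5562 -0.3123  0.112 ]
 [ 0.5565 -0.2992  0.112 ]] [ 0.5145 -0.3045  0.112 ]
[[ 0.4613 -0.1785  0.042 ]
 [ 0.5763 -0.1806  0.042 ]
 [ 0.4583 -0.3127  0.042 ]] [ 0.51731405 -0.2344944   0.07      ]
3.8 [ 0.51932427 -0.30336531  0.2271193 ] [[ 1.100e-03  2.400e-02  9.997e-01]
 [ 1.000e-04  9.997e-01 -2.400e-02]
 [-1.000e+00  1.000e-04  1.100e-03]]
```

Call:
servo_tool(
  plan=[
    [[-0.2,-0.1,-2],[0,0,0]],
    [[-0.2,-0.1,-4.5],[0,0,0]],
    [[-0.2,-0.1,-7],[0,0,0]],
    [[-0.2,-0.1,-9],[0,0,0]],
    [[-0.2,-0.1,-11],[0,0,0]],
    [[-0.2,-0.1,-12.5],[0,0,0]],
    [[-0.2,-0.1,-13.5],[0,0,0]],
    [[-0.2,-0.1,-14.1],[0,0,0]],
    [[-0.2,-0.1,-14.3],[0,0,0]],
    [[-0.2,-0.1,-14.3],[0,0,0]],
    [[-0.2,-0.1,-14.3],[0,0,0]],
  ],
)

```text
clock: 4.9
position: [0.5177, -0.3046, 0.0848]
ee_rot: [0.019, 1.569, -0.019]
force: [0.6, 0.1, 0.2]
width: 0.501
```

Run:
```python
from h import *
im=arm.get_image("wrist"); s=arm.observe(); print(s["clock"],s["position"],s["force"])
cv2.imwrite("pics/wrist3.png",im["frame"])
```

```text
4.95 [ 0.51771551 -0.30458608  0.08480224] [-0.42353339 -0.03767566 -0.09451817]
```

View pics/wrist3.png

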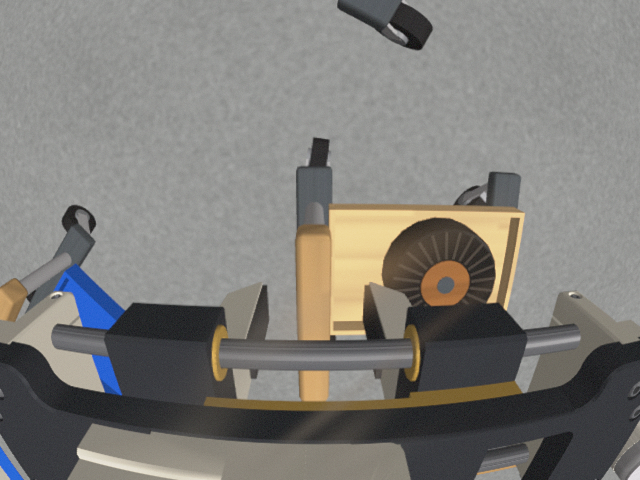

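The handle bar, at column 314, stands centred between the open fingers at columns 265 and 365. I'll close on it now.

Call:
servo_tool(
  plan=[
    [[0,0,0],[0,0,0]],
    [[0,0,0],[0,0,0]],
    [[0,0,0],[0,0,0]],
    [[0,0,0],[0,0,0]],
    [[0,0,0],[0,0,0]],
    [[0,0,0],[0,0,0]],
  ],
  grip=0,
  squeeze=20,
)

```text
clock: 5.55
position: [0.5178, -0.3046, 0.0848]
ee_rot: [0.019, 1.568, -0.019]
force: [0.9, 0.6, 0.2]
width: 0.148
```

Run:
```python
from h import *
im=arm.get_image("wrist"); s=arm.observe(); print(s["clock"],s["position"],s["force"],s["width"]*92)
cv2.imwrite("pics/wrist4.png",im["frame"])
```

```text
5.6 [ 0.51773623 -0.30464162  0.08481046] [-0.09208175  0.16622945  0.30754372] 13.789403928024026
```

View pics/wrist4.png

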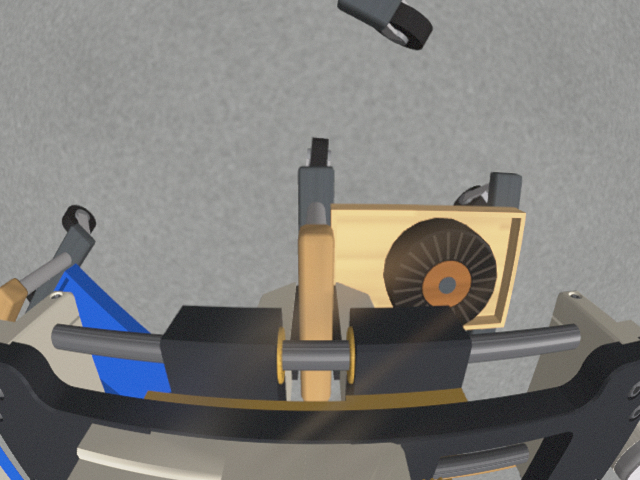

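Call:
servo_tool(
  plan=[
    [[0,0.2,0],[0,0,0]],
    [[0,0.6,0],[0,0,0]],
    [[0,1.2,0],[0,0,0]],
    [[0,2.0,0],[0,0,0]],
    [[-0.1,2.8,0],[0,0,-0.2]],
    [[-0.2,3.6,0],[0,0,-0.4]],
    [[-0.3,4.4,0],[0,0,-0.6]],
    [[-0.5,5.2,0],[0,0,-0.8]],
    [[-0.7,6.0,0],[0,0,-1.0]],
    [[-0.9,6.8,0],[0,0,-1.2]],
    [[-1.1,7.6,0],[0,0,-1.4]],
    [[-1.3,8.4,0],[0,0,-1.5]],
  ],
)

```text
clock: 6.8
position: [0.5046, -0.22, 0.0848]
ee_rot: [0.039, 1.568, -0.04]
force: [0.2, -1.6, 0.7]
width: 0.154
```

Call:
servo_tool(
  plan=[
    [[-0.2,0.8,0],[0,0,0]],
    [[-0.5,1.7,0],[0,0,0]],
    [[-0.7,2.6,0],[0,0,0]],
    [[-0.9,3.5,0],[0,0,0]],
    [[-1.1,4.4,0],[0,0,0]],
    [[-1.3,5.3,0],[0,0,0]],
    [[-1.4,6.2,0],[0,0,0]],
    [[-1.5,7.1,0],[0,0,0]],
    [[-1.5,8.0,0],[0,0,0]],
    [[-1.5,8.9,0],[0,0,0]],
    [[-1.4,9.7,0],[0,0,0]],
    [[-1.4,10.2,0],[0,0,0]],
  ],
)

```text
clock: 8.0
position: [0.4909, -0.1169, 0.0848]
ee_rot: [0.039, 1.568, -0.039]
force: [0.1, -1.0, -0.3]
width: 0.151
```

Run:
```python
from h import *
from scipy.spatial.transform import Rotation as R
im=arm.get_image("top"); w=arm.get_image("wrist"); s=arm.observe(); print(s["clock"],s["position"],s["force"],s["width"]*92, R.from_rotvec(s["ee_rot"]).as_matrix()[:,1])
cv2.imwrite("pics/wrist5.png",w["frame"])
cv2.imwrite("pics/top5.png",cv2.resize(im["frame"][180:310,80:400],None,fx=2.5,fy=2.5,interpolation=cv2.INTER_CUBIC))
```

```text
8.1 [ 0.4908309  -0.11671334  0.08482579] [-0.03135277  0.06061165  0.25381113] 13.93928431620714 [4.91056277e-02 9.98793530e-01 3.49576790e-04]
```

View pics/wrist5.png

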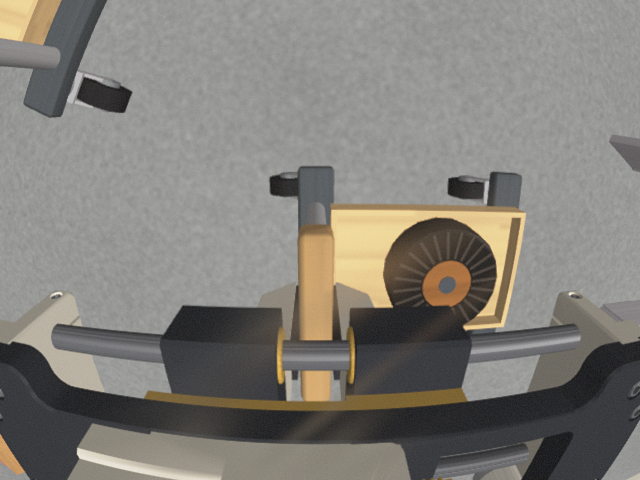

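View pics/top5.png

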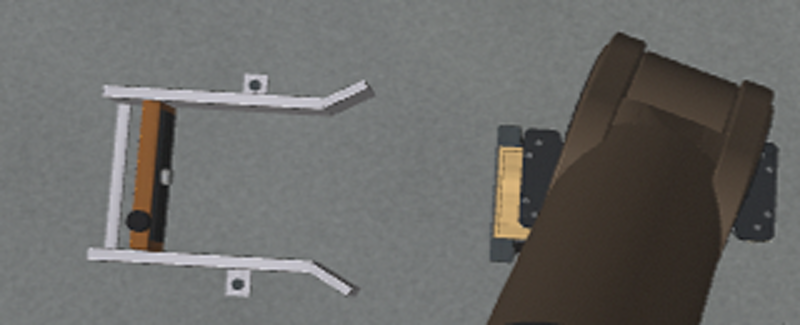

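Run:
```python
from h import *
im=arm.get_image("top")
c=lambda u,v:(80+(u-.75)/2.5,180+(v-.75)/2.5)
P=lambda u,v,z:px2w(im,c(u,v),z)[:2]
a,b=P(498,126,.042),P(490,261,.042); d=a-b; m=(a+b)/2
print(a,b,np.linalg.norm(d),"head",np.degrees(np.arctan2(-d[1],d[0])),"mid",m,"line x",.5036+.0499*(m[1]-.157))
ru=[P(104,97,.046),P(320,110,.046)]; rl=[P(88,249,.046),P(310,262,.046)]
print(ru,rl)
w=arm.get_image("wrist")
a,b,e=fe2w(w,(521,175),.042),fe2w(w,(299,168),.042),fe2w(w,(333,168),.042); print("wrist",a,b,e)
```

```text
[0.55525327 0.00579965] [0.44077648 0.01070193] 0.11458171595943138 head 2.4520989275608245 mid [0.49801487 0.00825079] line x 0.4961774144496297
[array([0.57667666, 0.33981634]), array([0.56711589, 0.15650684])] [array([0.44788932, 0.34733779]), array([0.43854847, 0.16110629])]
wrist [0.43794438 0.01044833 0.042     ] [ 0.43140625 -0.1223663   0.042     ] [ 0.43231962 -0.10397832  0.042     ]
```

Call:
servo_tool(
  plan=[
    [[0,0.3,0],[0,0,0]],
    [[-0.1,0.9,0],[0,0,0]],
    [[-0.1,1.7,0],[0,0,0]],
    [[-0.1,2.6,0],[0,0,0]],
    [[0,3.6,0],[0,0,0]],
    [[0.05,4.6,0],[0,0,0]],
    [[0.1,5.6,0],[0,0,0]],
    [[0.15,6.6,0],[0,0,0]],
    [[0.2,7.6,0],[0,0,0]],
    [[0.25,8.5,0],[0,0,0]],
    [[0.3,9.2,0],[0,0,0]],
    [[0.3,9.5,0],[0,0,0]],
  ],
)

```text
clock: 9.4
position: [0.4938, -0.0216, 0.0848]
ee_rot: [0.039, 1.568, -0.038]
force: [-0.4, -0.3, 1.0]
width: 0.152
```

Run:
```python
from h import *
from scipy.spatial.transform import Rotation as R
im=arm.get_image("top"); w=arm.get_image("wrist"); sc=arm.get_image("scene");s=arm.observe(); print(s["clock"],s["position"],s["force"],s["width"]*92, R.from_rotvec(s["ee_rot"]).as_matrix()[:,1])
cv2.imwrite("pics/wrist6.png",w["frame"])
cv2.imwrite("pics/scene6.png",cv2.resize(sc["frame"][200:420,260:500],None,fx=3,fy=2.7,interpolation=cv2.INTER_CUBIC))
cv2.imwrite("pics/top6.png",cv2.resize(im["frame"][180:310,110:310],None,fx=4,fy=4,interpolation=cv2.INTER_CUBIC))
```

```text
9.55 [ 0.49373855 -0.02237305  0.08480994] [-0.31043518  0.69937239  0.20868024] 13.856610338516013 [4.97595209e-02 9.98761217e-01 1.46418811e-04]
```

View pics/wrist6.png

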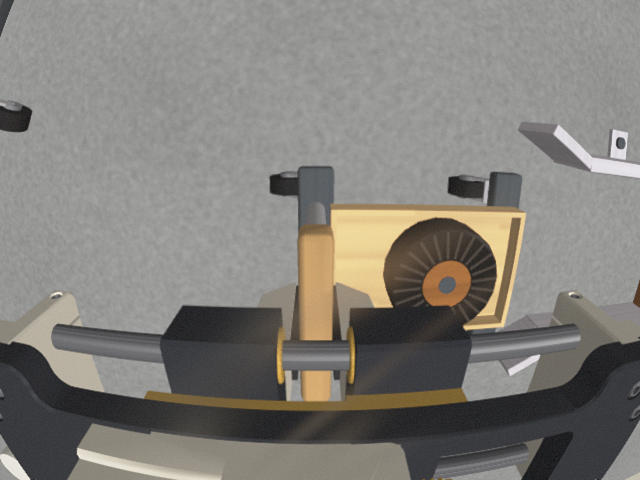

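View pics/top6.png

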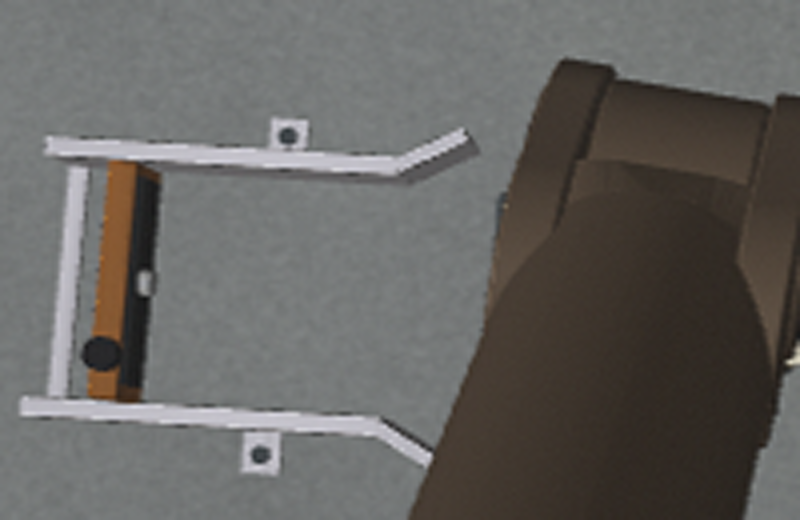

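View pics/scene6.png

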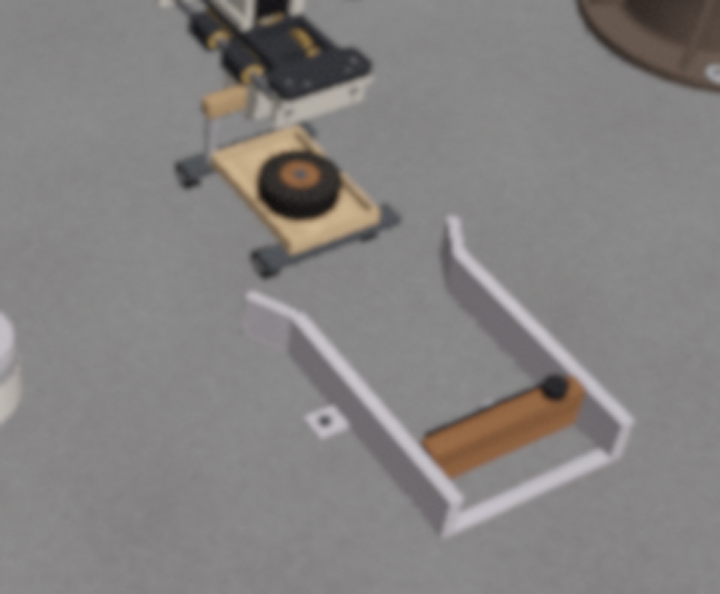

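Run:
```python
import cv2
a=cv2.imread('pics/wrist6.png')
cv2.imwrite('pics/w6z.png',cv2.resize(a[100:220,440:640],None,fx=4,fy=4,interpolation=cv2.INTER_CUBIC))
cv2.imwrite('pics/w6y.png',cv2.resize(a[280:390,440:640],None,fx=4,fy=4,interpolation=cv2.INTER_CUBIC))
from h import *
sc=arm.get_image("scene")
cv2.imwrite("pics/sc6z.png",cv2.resize(sc["frame"][230:410,310:490],None,fx=3.3,fy=3.3,interpolation=cv2.INTER_CUBIC))
```

```text
(no output)
```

View pics/w6z.png

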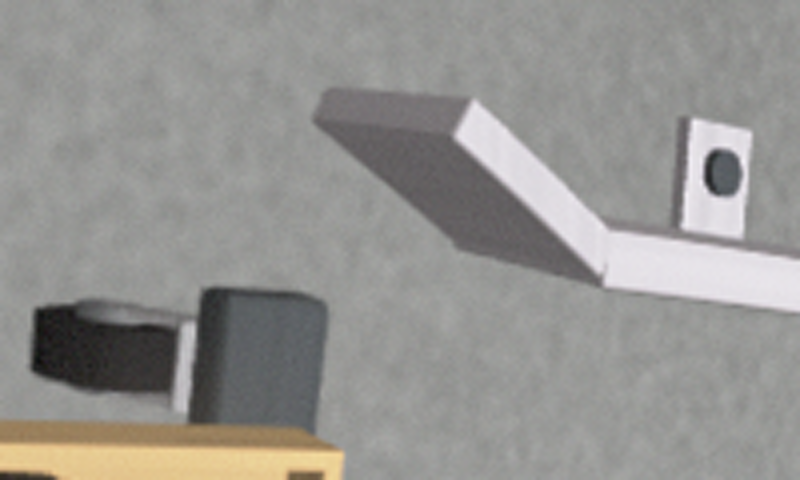

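View pics/w6y.png

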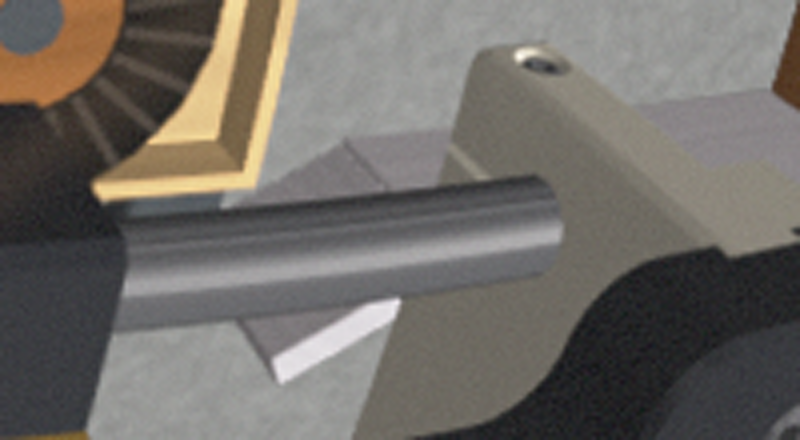

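View pics/sc6z.png

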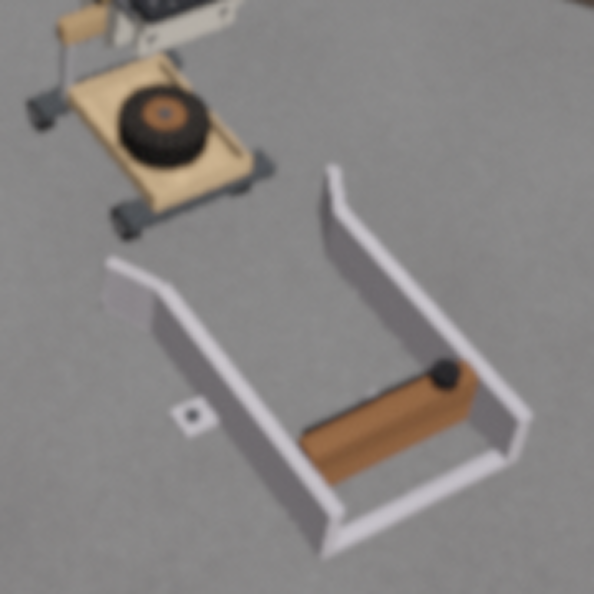

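Run:
```python
from h import *
w=arm.get_image("wrist");sc=arm.get_image("scene");t=arm.get_image("top")
c=lambda u,v:(440+(u-1.5)/4,100+(v-1.5)/4)
P=lambda u,v,z:fe2w(w,c(u,v),z)[:2]
b1,b2=P(326,298,.042),P(205,290,.042)
r1,r2=P(603,286,.046),P(798,311,.046)
print("bar L corners",b1,b2,"rail inner",r1,r2)
d=(r2-r1)/np.linalg.norm(r2-r1); n=np.array([d[1],-d[0]]) # right
print("rail head",np.degrees(np.arctan2(d[0],d[1])),"bar inside rail by",(b1-r1)@n)
d=np.array([.0499,.99875]);n=np.array([d[1],-d[0]]);print("with given heading",(b1-r1)@n)
b,e=P(603,286,.046),0
# scene
q=lambda u,v:(310+(u-1.15)/3.3,230+(v-1.15)/3.3)
S=lambda u,v,z:px2w(sc,q(u,v),z)[:2]
print("scene right bar corner",S(146,218,.042),"left bar corner",S(272,165,.042),"R rail inner top",S(178,286,.046),S(345,513,.046),"L rail inner",S(330,205,.046),S(505,430,.046))
# projections of expected corners into scene crop
from scipy.spatial.transform import Rotation as R
s=arm.observe(); h=np.array([.0499,.99875]);r=np.array([h[1],-h[0]]); H=s["position"][:2]
for nm,x,y in [("FR",126,58),("FL",126,-58)]:
    for off in (-2,0,2):
        p=H+h*x/1e3+r*(y+off)/1e3; u=w2px(sc,[*p,.042]); print(nm,off,(u-[310,230])*3.3+1.15, (w2fe(w,[*p,.042])-[440,100])*4+1.5)
```

```text
bar L corners [0.44040092 0.10514144] [0.43933056 0.08363906] rail inner [0.4367361  0.15978575] [0.43942786 0.21327824]
rail head 2.880708388921067 bar inside rail by 0.0064064233570851475
with given heading 0.006386983652036911
scene right bar corner [0.54492601 0.09910206] left bar corner [0.44465239 0.10363294] R rail inner top [0.56230394 0.15905501] [0.57686025 0.34265988] L rail inner [0.43642944 0.15465077] [0.45960171 0.34739832]
FR -2 [133.12598702 225.43088928] [213.04895725 958.33963537]
FR 0 [130.51274582 226.51832358] [210.63905516 967.72398216]
FR 2 [127.89638939 227.60705421] [208.22678449 977.03341224]
FL -2 [279.54785287 164.50112898] [330.13426228 295.27422299]
FL 0 [277.10619386 165.51716369] [328.82594474 308.2541434 ]
FL 2 [274.66172141 166.53436914] [327.48180734 321.20402297]
```

Call:
servo_tool(
  plan=[
    [[0,0.3,0],[0,0,0]],
    [[0.05,0.9,0],[0,0,0]],
    [[0.08,1.6,0],[0,0,0]],
    [[0.11,2.3,0],[0,0,0]],
    [[0.15,3.0,0],[0,0,0]],
    [[0.18,3.7,0],[0,0,0]],
    [[0.22,4.4,0],[0,0,0]],
    [[0.25,5.1,0],[0,0,0]],
    [[0.29,5.8,0],[0,0,0]],
    [[0.32,6.5,0],[0,0,0]],
    [[0.35,7.1,0],[0,0,0]],
    [[0.37,7.4,0],[0,0,0]],
  ],
)

```text
clock: 10.95
position: [0.4973, 0.0519, 0.0848]
ee_rot: [0.039, 1.568, -0.039]
force: [-0.4, -1.6, 0.1]
width: 0.149
```

Run:
```python
from h import *
from scipy.spatial.transform import Rotation as R
w=arm.get_image("wrist"); sc=arm.get_image("scene");s=arm.observe(); print(s["clock"],s["position"],s["force"],s["width"]*92, R.from_rotvec(s["ee_rot"]).as_matrix()[:,1])
cv2.imwrite("pics/wrist7.png",w["frame"])
cv2.imwrite('pics/w7z.png',cv2.resize(w["frame"][100:220,440:640],None,fx=4,fy=4,interpolation=cv2.INTER_CUBIC))
cv2.imwrite("pics/sc7z.png",cv2.resize(sc["frame"][230:410,310:490],None,fx=3.3,fy=3.3,interpolation=cv2.INTER_CUBIC))
```

```text
11.05 [0.49736233 0.05190533 0.084778  ] [-0.11616892  0.62142001  0.41463701] 13.635641785128689 [4.96613654e-02 9.98766045e-01 3.67981401e-04]
```

View pics/w7z.png

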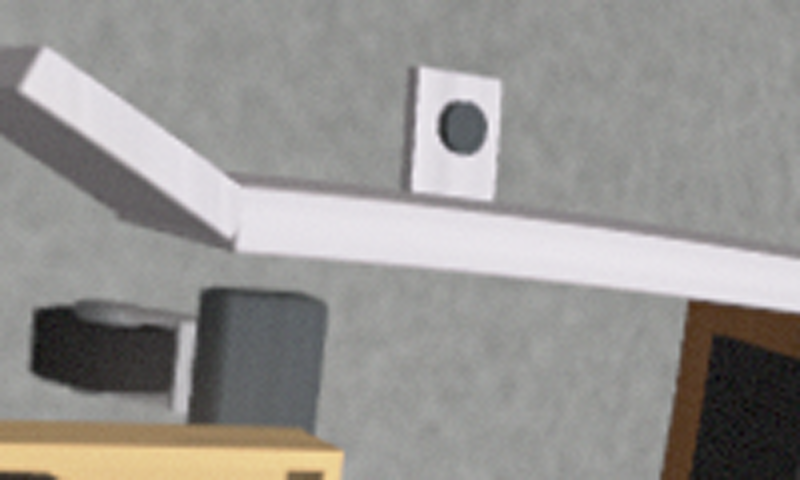

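View pics/sc7z.png

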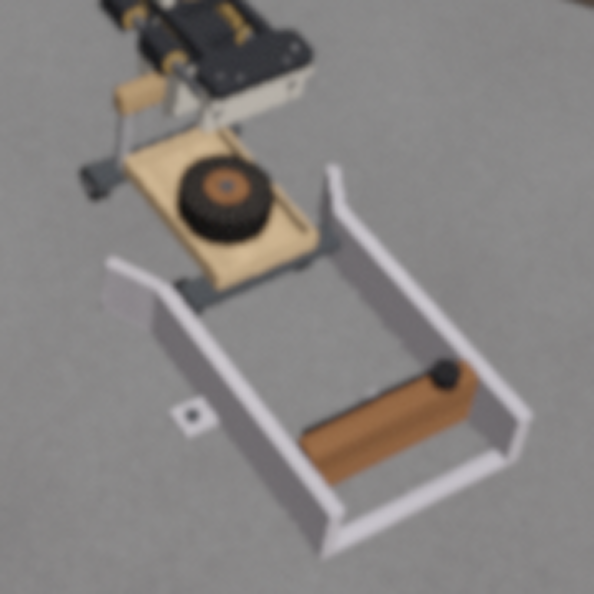

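Run:
```python
from h import *
w=arm.get_image("wrist")
c=lambda u,v:(440+(u-1.5)/4,100+(v-1.5)/4)
P=lambda u,v,z:fe2w(w,c(u,v),z)[:2]
b1,b2=P(326,298,.042),P(205,290,.042)
r1,r2=P(236,251,.046),P(685,297,.046)
d=(r2-r1)/np.linalg.norm(r2-r1); n=np.array([d[1],-d[0]])
print(b1,b2,r1,r2,"rail head",np.degrees(np.arctan2(d[0],d[1])),"gap",(b1-r1)@n,(b2-r1)@n)
f=P(690,300,.050); print("stop left edge",f,"black face",P(712,335,.050))
```

```text
[0.44405078 0.17967589] [0.442988   0.15816663] [0.43665452 0.16107472] [0.44158785 0.25512764] rail head 3.0025691335413924 gap 0.006411765393202575 0.006477115309848188
stop left edge [0.44145826 0.25246395] black face [0.44726722 0.25923301]
```

Run:
```python
from h import *
w=arm.get_image("wrist")
c=lambda u,v:(440+(u-1.5)/4,100+(v-1.5)/4)
for p in [(690,300),(665,478),(712,335),(692,470)]:
    print(p,[np.round(fe2w(w,c(*p),z)[:2],4).tolist() for z in (0,.01,.05)])
```

```text
(690, 300) [[0.4491, 0.3029], [0.4476, 0.2927], [0.4415, 0.2521]]
(665, 478) [[0.4878, 0.3018], [0.4846, 0.2916], [0.4722, 0.2512]]
(712, 335) [[0.4564, 0.3114], [0.4546, 0.3009], [0.4473, 0.2589]]
(692, 470) [[0.4862, 0.3105], [0.4831, 0.3], [0.471, 0.2581]]
```

Call:
servo_tool(
  plan=[
    [[0.02,0.3,0],[0,0,0]],
    [[0.05,0.9,0],[0,0,0]],
    [[0.09,1.7,0],[0,0,0]],
    [[0.13,2.6,0],[0,0,0]],
    [[0.17,3.5,0],[0,0,0]],
    [[0.22,4.4,0],[0,0,0]],
    [[0.26,5.3,0],[0,0,0]],
    [[0.31,6.2,0],[0,0,0]],
    [[0.36,7.1,0],[0,0,0]],
    [[0.4,7.9,0],[0,0,0]],
    [[0.42,8.5,0],[0,0,0]],
    [[0.45,8.9,0],[0,0,0]],
  ],
)

```text
clock: 12.35
position: [0.5018, 0.141, 0.0848]
ee_rot: [0.039, 1.568, -0.039]
force: [-0.3, -1.4, 1.4]
width: 0.151
```

Run:
```python
from h import *
from scipy.spatial.transform import Rotation as R
w=arm.get_image("wrist"); sc=arm.get_image("scene");s=arm.observe(); print(s["clock"],s["position"],s["force"],s["width"]*92, R.from_rotvec(s["ee_rot"]).as_matrix()[:,1])
cv2.imwrite("pics/wrist8.png",w["frame"])
cv2.imwrite('pics/w8z.png',cv2.resize(w["frame"][140:340,400:640],None,fx=3,fy=3,interpolation=cv2.INTER_CUBIC))
cv2.imwrite("pics/sc8z.png",cv2.resize(sc["frame"][230:410,310:490],None,fx=3.3,fy=3.3,interpolation=cv2.INTER_CUBIC))
```

```text
12.45 [0.50180993 0.14116095 0.0847476 ] [-0.22656201  1.02205352  1.15536943] 13.90513556154019 [4.95075480e-02 9.98773560e-01 6.14581504e-04]
```

View pics/w8z.png

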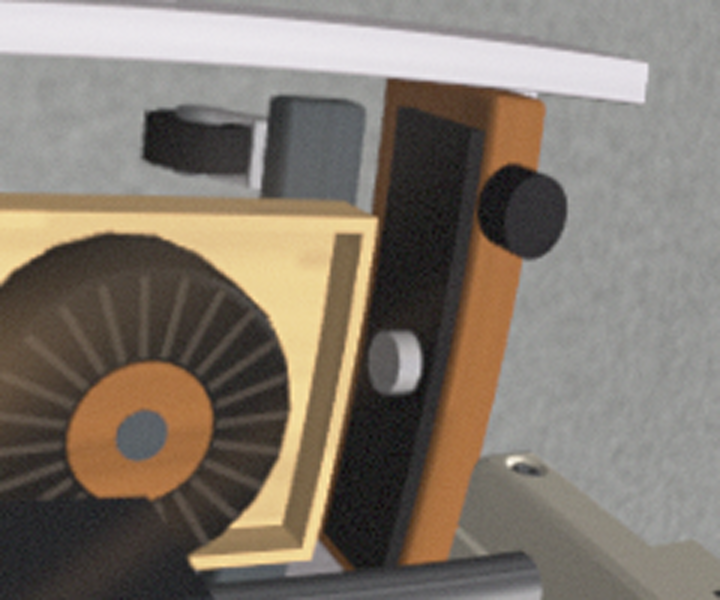

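View pics/sc8z.png

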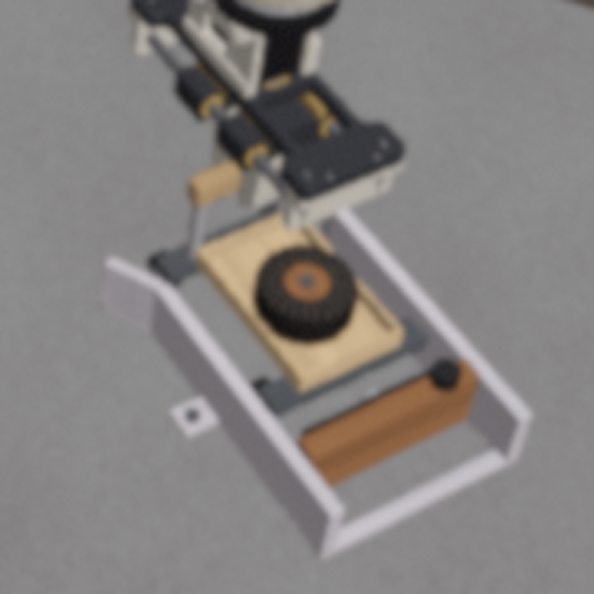

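Run:
```python
from h import *
w=arm.get_image("wrist")
c=lambda u,v:(400+(u-1)/3,140+(v-1)/3)
P=lambda u,v,z:np.round(fe2w(w,c(u,v),z)[:2],4)
print("bar",P(362,105,.042)); 
for z in (.044,.047,.05): print(z,"pad",P(480,128,z),P(455,280,z),P(400,560,z))
print("plunger tip",P(381,362,.037))
```

```text
bar [0.4489 0.2684]
0.044 pad [0.453  0.2986] [0.4865 0.2963] [0.5566 0.2955]
0.047 pad [0.4525 0.2963] [0.4854 0.294 ] [0.5545 0.2932]
0.05 pad [0.4519 0.294 ] [0.4843 0.2917] [0.5524 0.291 ]
plunger tip [0.5073 0.2836]
```

Call:
servo_tool(
  plan=[
    [[0.01,0.2,0],[0,0,0]],
    [[0.02,0.5,0],[0,0,0]],
    [[0.04,0.8,0],[0,0,0]],
    [[0.05,1.1,0],[0,0,0]],
    [[0.07,1.4,0],[0,0,0]],
    [[0.08,1.6,0],[0,0,0]],
    [[0.09,1.7,0],[0,0,0]],
    [[0.09,1.8,0],[0,0,0]],
    [[0.09,1.8,0],[0,0,0]],
    [[0.09,1.8,0],[0,0,0]],
  ],
)

```text
clock: 13.5
position: [0.5028, 0.1589, 0.0848]
ee_rot: [0.04, 1.568, -0.039]
force: [0.0, 0.6, 1.9]
width: 0.154
```

Run:
```python
from h import *
for i in range(4):
    w=arm.get_image("wrist"); s=arm.observe(); print(s["clock"],s["position"],s["force"])
cv2.imwrite('pics/w9z.png',cv2.resize(w["frame"][140:340,400:640],None,fx=3,fy=3,interpolation=cv2.INTER_CUBIC))
```

```text
13.55 [0.5027275  0.15890121 0.08477041] [0.18149093 1.18403187 0.71891472]
13.6 [0.5026959  0.15891566 0.08475036] [0.10329738 0.29608248 1.61644623]
13.65 [0.50273009 0.15889956 0.08476862] [-0.10847601  0.07691404  1.06950503]
13.7 [0.50273821 0.15890425 0.08478619] [0.48684932 0.4902545  1.74022455]
```

View pics/w9z.png

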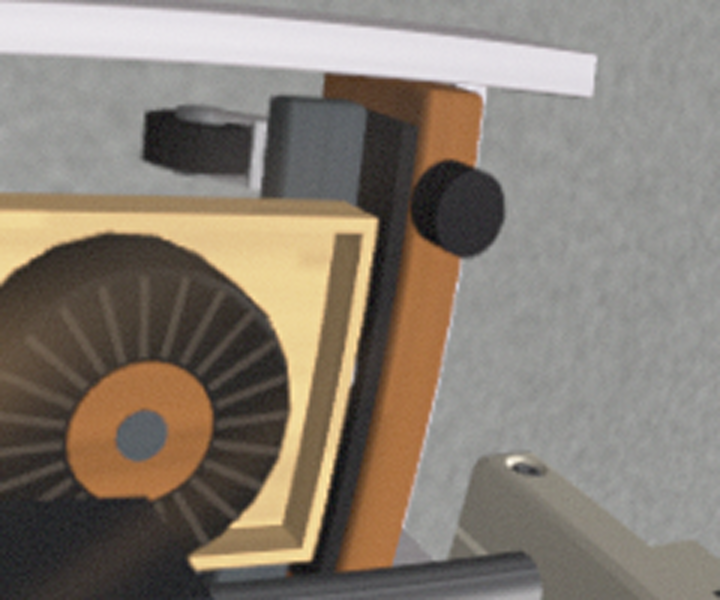

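Call:
servo_tool(
  plan=[
    [[0,0.1,0],[0,0,0]],
    [[0.01,0.2,0],[0,0,0]],
    [[0.01,0.25,0],[0,0,0]],
    [[0.01,0.3,0],[0,0,0]],
    [[0.02,0.35,0],[0,0,0]],
    [[0.02,0.4,0],[0,0,0]],
    [[0.02,0.4,0],[0,0,0]],
  ],
)

```text
clock: 14.4
position: [0.503, 0.163, 0.0848]
ee_rot: [0.04, 1.568, -0.038]
force: [-0.5, 0.0, 2.1]
width: 0.154
```

```bash
cat > look.py <<'E'
from h import *
F=[]
for i in range(4):
    w=arm.get_image("wrist"); s=arm.observe(); F.append(s["force"])
print(s["clock"],np.round(s["position"],5),np.mean(F,0).round(2),np.std(F,0).round(2))
cv2.imwrite('pics/wz%d.png'%int(s["clock"]*100),cv2.resize(w["frame"][140:340,400:640],None,fx=3,fy=3,interpolation=cv2.INTER_CUBIC))
E
python3 look.py
```

```text
14.6 [0.50295 0.163   0.08479] [-0.22 -0.37  1.49] [0.36 0.41 0.16]
```

Call:
servo_tool(
  plan=[
    [[0,0.05,0],[0,0,0]],
    [[0.01,0.1,0],[0,0,0]],
    [[0.01,0.15,0],[0,0,0]],
    [[0.01,0.2,0],[0,0,0]],
    [[0.01,0.2,0],[0,0,0]],
  ],
)

```text
clock: 15.1
position: [0.5029, 0.1634, 0.0848]
ee_rot: [0.039, 1.569, -0.041]
force: [-0.9, -6.7, 4.6]
width: 0.149
```

```bash
python3 look.py; ls pics/wz*
```

```text
15.3 [0.50291 0.16341 0.08478] [-1.57 -7.22  5.08] [0.47 0.56 0.38]
pics/wz1460.png
pics/wz1530.png
```

Call:
servo_tool(
  plan=[
    [[0.01,0.17,0],[0,0,0]],
    [[0.01,0.19,0],[0,0,0]],
    [[0.01,0.21,0],[0,0,0]],
    [[0.01,0.22,0],[0,0,0]],
    [[0.01,0.22,0],[0,0,0]],
  ],
)

```text
clock: 15.8
position: [0.5029, 0.1634, 0.0848]
ee_rot: [0.039, 1.569, -0.044]
force: [-1.6, -9.0, 5.8]
width: 0.151
```

```bash
python3 look.py; ls pics/wz*
```

```text
16.0 [0.50291 0.16338 0.0848 ] [-1.52 -8.79  6.46] [0.32 0.31 0.13]
pics/wz1460.png
pics/wz1530.png
pics/wz1600.png
```

View pics/wz1530.png

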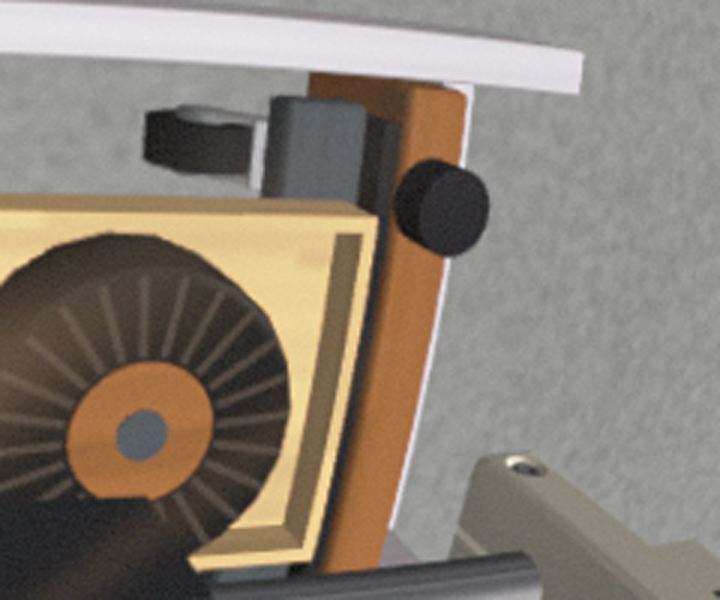

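Call:
servo_tool(
  plan=[
    [[0.01,0.23,0],[0,0,0]],
    [[0.01,0.24,0],[0,0,0]],
    [[0.01,0.24,0],[0,0,0]],
    [[0.01,0.24,0],[0,0,0]],
    [[0.01,0.24,0],[0,0,0]],
    [[0.01,0.24,0],[0,0,0]],
    [[0.01,0.24,0],[0,0,0]],
    [[0.01,0.24,0],[0,0,0]],
    [[0.01,0.24,0],[0,0,0]],
    [[0.01,0.24,0],[0,0,0]],
    [[0.01,0.24,0],[0,0,0]],
    [[0.01,0.24,0],[0,0,0]],
  ],
)

```text
clock: 17.2
position: [0.5029, 0.1634, 0.0848]
ee_rot: [0.039, 1.57, -0.047]
force: [-1.9, -9.7, 6.7]
width: 0.152
```

```bash
python3 look.py; python3 -c "
from h import *
from scipy.spatial.transform import Rotation as R
s=arm.observe(); print(R.from_rotvec(s['ee_rot']).as_matrix().round(4),s['ft_torque'])"
```

```text
17.4 [0.50291 0.16337 0.08482] [-1.5  -9.8   6.44] [0.35 0.41 0.13]
[[ 6.000e-04  5.460e-02  9.985e-01]
 [-5.400e-03  9.985e-01 -5.460e-02]
 [-1.000e+00 -5.300e-03  9.000e-04]] [-1.85577963  0.25314494  0.0970531 ]
```

Call:
servo_tool(
  plan=[
    [[0.01,0.2,0],[0,0,0]],
    [[0.01,0.15,0],[0,0,0]],
    [[0,0.1,0],[0,0,0]],
    [[0,0.05,0],[0,0,0]],
    [[0,0.02,0],[0,0,0]],
    [[0,0.02,0],[0,0,0]],
  ],
)

```text
clock: 18.0
position: [0.5029, 0.1633, 0.0848]
ee_rot: [0.039, 1.57, -0.047]
force: [-0.4, -5.6, 4.3]
width: 0.153
```

```bash
python3 look.py
```

```text
18.2 [0.50292 0.16336 0.08481] [-1.37 -4.94  4.1 ] [0.73 0.31 0.53]
```

Call:
servo_tool(
  plan=[
    [[0,-0.02,0],[0,0,0]],
    [[0,-0.04,0],[0,0,0]],
    [[0,-0.05,0],[0,0,0]],
    [[0,-0.05,0],[0,0,0]],
  ],
)

```text
clock: 18.6
position: [0.5029, 0.1633, 0.0848]
ee_rot: [0.039, 1.57, -0.047]
force: [-0.6, -1.7, 2.8]
width: 0.152
```

```bash
python3 look.py
```

```text
18.8 [0.50289 0.16331 0.08479] [-0.96 -0.59  2.01] [0.29 0.19 0.36]
```

Call:
servo_tool(
  plan=[
    [[0,0,0],[0,0,0]],
    [[0,0,0],[0,0,0]],
    [[0,0,0],[0,0,0]],
    [[0,0,0],[0,0,0]],
    [[0,0,0],[0,0,0]],
    [[0,0,0],[0,0,0]],
  ],
  grip=0.45,
)

```text
clock: 19.4
position: [0.5029, 0.1633, 0.0848]
ee_rot: [0.039, 1.57, -0.047]
force: [-0.2, -0.4, 0.0]
width: 0.447
```

```bash
python3 look.py; python3 -c "
from h import *
w=arm.get_image('wrist');cv2.imwrite('pics/wrist10.png',w['frame']); print(arm.observe()['width'])"
```

```text
19.6 [0.50286 0.1633  0.08479] [0.11 0.21 0.45] [0.21 0.47 0.32]
0.4501612197186382
```

View pics/wrist10.png

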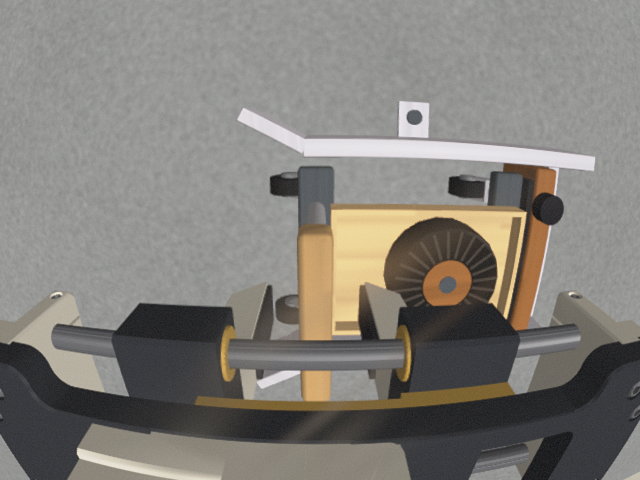

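The fingers, at columns 265 and 365, are clear of the bar at columns 301–333, and the dolly did not move. I'll lift straight up.

Call:
servo_tool(
  plan=[
    [[0,0,1],[0,0,0]],
    [[0,0,2],[0,0,0]],
    [[0,0,3.5],[0,0,0]],
    [[0,0,5],[0,0,0]],
    [[0,0,7],[0,0,0]],
    [[0,0,9],[0,0,0]],
    [[0,0,11],[0,0,0]],
    [[0,0,13],[0,0,0]],
    [[0,-4,15],[0,0,0]],
    [[0,-8,16],[0,0,0]],
    [[0,-12,16],[0,0,0]],
    [[0,-16,16],[0,0,0]],
  ],
)

```text
clock: 20.85
position: [0.503, 0.0017, 0.2464]
ee_rot: [0.039, 1.567, -0.046]
force: [0.7, 0.1, 0.6]
width: 0.45
```

Call:
servo_tool(
  plan=[
    [[0,-4,0],[0,0,0]],
    [[0,-8,0],[0,0,0]],
    [[0,-10,0],[0,0,0]],
    [[0,-10,0],[0,0,0]],
  ],
)

```text
clock: 21.25
position: [0.5026, -0.1022, 0.2477]
ee_rot: [0.043, 1.566, -0.051]
force: [0.0, -0.1, -0.6]
width: 0.447
```

Run:
```python
from h import *
im=arm.get_image("top"); sc=arm.get_image("scene"); w=arm.get_image("wrist"); s=arm.observe(); print(s["clock"],s["position"],s["force"])
cv2.imwrite("pics/top11.png",cv2.resize(im["frame"][180:310,70:250],None,fx=4.4,fy=4.4,interpolation=cv2.INTER_CUBIC))
cv2.imwrite("pics/top11f.png",im["frame"])
cv2.imwrite("pics/sc11.png",cv2.resize(sc["frame"][230:410,310:490],None,fx=3.3,fy=3.3,interpolation=cv2.INTER_CUBIC))
cv2.imwrite("pics/wrist11.png",w["frame"])
```

```text
21.4 [ 0.50314278 -0.09728074  0.24690451] [0.111      0.61589084 0.34903802]
```

View pics/top11.png

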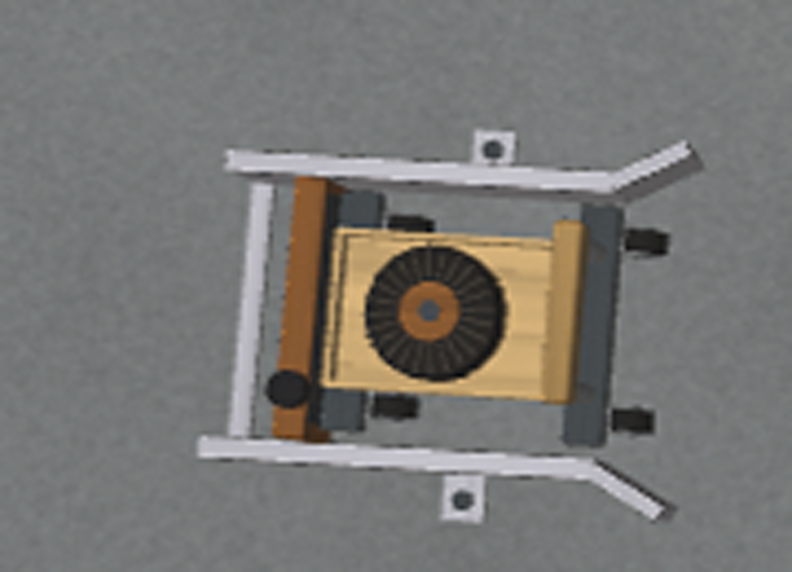

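View pics/sc11.png

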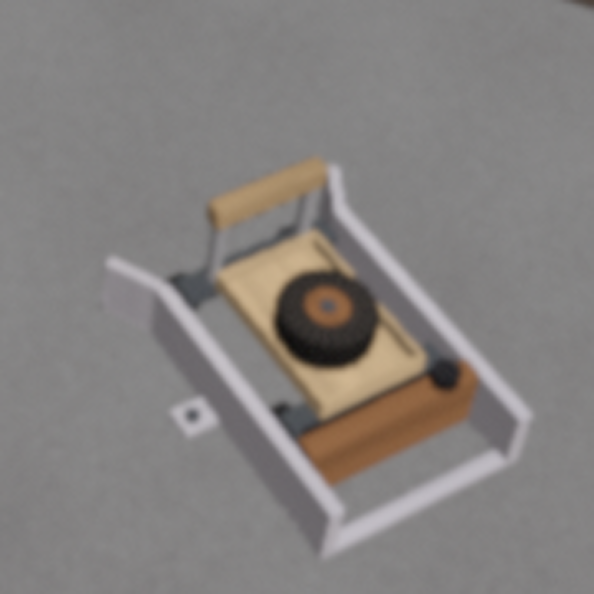

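View pics/top11f.png

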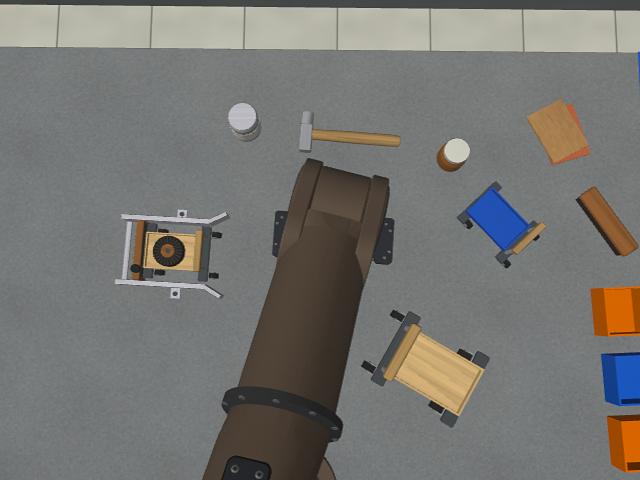

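Run:
```python
from h import *
im=arm.get_image("top")
c=lambda u,v:(70+(u-1.7)/4.4,180+(v-1.7)/4.4)
P=lambda u,v,z:px2w(im,c(u,v),z)[:2]
R1,R2=P(624,206,.042),P(606,446,.042); F1,F2=P(384,192,.042),P(364,432,.042)
ru=[P(226,171,.046),P(612,192,.046)]; rl=[P(198,438,.046),P(590,460,.046)]
o=(ru[1]+rl[1])/2; e=(ru[0]+rl[0])/2; d=(e-o)/np.linalg.norm(e-o); n=np.array([-d[1],d[0]])
print("rear len",np.linalg.norm(R1-R2),"front len",np.linalg.norm(F1-F2))
rm,fm=(R1+R2)/2,(F1+F2)/2
dd=fm-rm; print("y rear",(rm-o)@n,"y front",(fm-o)@n,"ang",np.degrees(np.arctan2(dd@n,dd@d)),"len",dd@d)
print("rear edge of front bar bay x",-.14+(fm-o)@d," nose",-.14+(fm-o)@d+.02, "from rear bar", -.14+(rm-o)@d+.136)
pt=[P(327,300,.05)]; print("pad face bay x",-.14+(pt[0]-o)@d)
```

```text
rear len 0.115864611841132 front len 0.11595878781484645
y rear -0.000618212009685459 y front -0.0009468034865984803 ang -0.1622539699992272 len 0.11603324395646115
rear edge of front bar bay x -0.029886828467491564  nose -0.009886828467491563 from rear bar -0.009920072423952708
pad face bay x -0.009283691086631352
```

```bash
python3 -c "
from cell import arm
print(arm.sign_off())"
```

```text
the job is handed in; nothing more can be done
None
```

The dolly is parked in the bay against the stop and released, and I handed the job in at about 21.5 s of the 72 s allowed. No verdict was reported.

**What I did**
- I pinched the handle of the small plywood dolly carrying the buffing wheel. I pushed it forward about 28 cm while moving it sideways onto the bay's centreline, then drove it straight in.
- Contact with the stop came 24 mm after the last look before it. I pressed with about 10 N (9.8 N measured at the end of the push) for over a second. I then eased off to about 0.6 N, opened the fingers and lifted clear.

**Last checks, from the top camera unless noted**

| Check | Measured | Limit |
|---|---|---|
| Nose to stop face | about 0.6 mm | 4 mm |
| Off the bay's middle | under 1 mm | 8 mm |
| Out of square | 0.2° | 0.08 rad (4.6°) |

- **Castors:** all four trail straight in the final picture. Before the mouth I could see only the two left ones; I took the right pair as trailing after the long forward push.
- **Buffing wheel:** it lies flat on the deck.
- **Bystanders:** the tin, hammer and jar look unmoved.
- **Gripper:** it is clear of everything.

**Disagreements:** the cameras differed by 2–4 mm on sideways positions and by up to about 10 mm on the stop's face, so I found the stop by feel. The plunger could not be seen directly. I infer that it is pushed in from the 0.6 mm gap.

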